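# Point-and-check a distribution board and switch off the breaker left on

## Robot

A 6-joint arm with a two-finger parallel gripper is mounted at the origin on the work surface. World frame = base frame: x ahead of the robot, y to its left, z up, the work surface at z = 0. Lengths are in m, angles in rad, forces in N, time in s.
With the tool pointing down it reaches from about 0.375 to 0.9 m from the base axis. Payload 3.1 kg.
Tool frame: the origin (TCP) lies between the finger pads, 19 mm behind the fingertips; this is the grasp point; z points along the fingers, y is the line along which they close (so a half turn about z gives the same grasp; the last joint's range is limited). The gripper opens to 85 mm and grips with 20 to 120 N. Pads are 22 mm wide; open, the fingers measure 114 mm over their backs; the gripper's body (76 mm by 85 mm) begins 54 mm behind the grasp point. The pads swing forward as they close: fully open they stand 13 mm farther back than shut.
Start: joints at [-1.482, 0.527, 1.433, -0, 1.181, -0.178], TCP at [0.165, -0.603, 0.25] pointing down, gripper open.
Joint ranges: [-3.08, 3.08], [-0.75, 2.2], [0.22, 2.44], [-1.43, 4.57], [0, 2.65], [-2.85, 2.85]. Speed limits (rad/s): [2.79, 2.79, 3.14, 3.14, 3.14, 3.14].

## Interface

Orientations are given as a rotation vector (axis times angle).
In Python, from workcell import manip gives the robot as it stands.
- The arm moves only by the tool arm_command, never from a script. Its argument "motion" is a list of rows, each a list of 7 numbers: the shift along the tool's x, y, z in mm, then the turn, a rotation vector about the tool's x, y, z in rad, then the closure, from -1 (fully open) to 1 (shut). In form: [[tx, ty, tz, ax, ay, az, gripper], ...]. A call has exactly 5 rows; each row is the pose to reach, as a shift and turn from the pose commanded when the call began, along the tool's axes at that moment; what a row does not reach only later rows make up. A row lasts 1/8 s, in which the tool goes at most 62.5 mm and 10.7 degrees, less where a joint would pass 70% of its speed; a pose out of reach is approached as far as the arm can. A call with a gripper value outside its range is refused whole. The fingers move at their own pace and stop on an object; "force" is the grip in N (left out, the last holds). Time passes only in rows, so rows that repeat a pose let the fingers close, or fill a call up. It gives the time, the measured TCP pose, the force, the opening and the grip force at its end, in the units of the state.
- manip.state(): the state, without advancing time (a new reading comes with each control period).
- manip.read_camera(name): name is "scene" or "side" or "wrist"; returns a dict with "pixels" (420x560x3 uint8, blue, green, red), "fx", "fy", "cx", "cy" (pixels), "view" (4x4, takes a point from world to camera coordinates). Camera axes: x right, y down, z forward; pixel columns grow to the right and rows downward; lengths in m; the calibration is good to about 2 mm. A picture is of the moment at which its call begins. There is no depth.
- manip.hand_in(): hands the job in; it is judged then, once.
The state is a dict: "time_s": time; "joint_positions": joint angles; "dq": joint speeds; "tau": joint torques, N m; "tool_pos": TCP position; "ee_rot": TCP orientation; "contact_force": force on the tool from outside, world axes, zero at the start; "torque": the same for the moment, N m; "width": finger opening in m; "finger_force": force on a finger pad.
Only numpy, scipy, OpenCV 4.12 (cv2) and the standard library are available. Lean on these libraries where they do the work, as an engineer would, in place of code of your own. Each camera call takes 0.05 s, during which the arm holds its last target. There are 200 camera calls.

## Task

The new distribution board must have everything off before it is hung and connected, but one breaker has been left on: its toggle leans the other way from all the rest. Check it by pointing, the fingertips held right over the thing, a couple of centimetres above it and touching nothing: point first at the middle of the double-width main switch for two seconds, then at the middle of the breaker that is still on for two seconds. Then push that breaker's toggle fully over to off with the fingertips and draw clear; never touch the main switch, leave the other toggles off, and do not pick up or disturb the tools and parts on and around the board.

Things in the scene. Friction and masses are not known exactly. Their poses are not given: they have to be found in the camera images.
- board: White distribution board 290 (y) x 200 (x) mm, on its back, fixed, cover 88 mm above the table. Origin: centre of its underside; x points to its top edge, away from the robot, y left along the row, z up. The row of devices stands in the cover's middle (x = 0), 4 mm proud of it; from left: main switch, blank filler, eight single breakers, blank filler
- main_switch: Main switch at the left end of the row: the double-width device, 35 mm wide (y) and 45 mm long (x), with one toggle 27 mm wide. Origin: centre of its white front face, 92 mm above the table; x, y as for the board, z up. Only to be pointed at, never touched
- main (a joint): Toggle of the main switch: same shape and values as the breaker toggles but 27 mm wide. 0 = off (as it stands)
- left_on_breaker: The breaker left on, in any of the eight breaker places; like the others but its toggle leans the other way (to the top edge, away from the robot). 17.5 mm wide (y) and 45 mm long (x). Origin: centre of its white front face, which is level, looks up and lies 92 mm above the table; x, y as for the board, z up
- left_on (a joint): Toggle 9.5 mm wide, 5.5 thick, 17 long from its pivot, which runs along y 3 mm below the face centre. 0 = off, leaning 37 deg to the board's bottom edge (-x); 1.3 rad = on, leaning 37 deg to the top edge (+x); its tip is then 10 mm to that side and 12 mm above the face (14 mid-swing). Stays where left; 2 to 10 N moves it (the fingertip rubs on it); firm stops. Starts at 1.2 to 1.3
- toggle1 (a joint): Toggle of another single breaker (number 1 of seven, in no fixed place), same shape and values; 0 = off, at its stop, where it starts (0 to 0.05) and must stay
- toggle2 (a joint): Toggle of another single breaker (number 2 of seven, in no fixed place), same shape and values; 0 = off, at its stop, where it starts (0 to 0.05) and must stay
- toggle3 (a joint): Toggle of another single breaker (number 3 of seven, in no fixed place), same shape and values; 0 = off, at its stop, where it starts (0 to 0.05) and must stay
- toggle4 (a joint): Toggle of another single breaker (number 4 of seven, in no fixed place), same shape and values; 0 = off, at its stop, where it starts (0 to 0.05) and must stay
- toggle5 (a joint): Toggle of another single breaker (number 5 of seven, in no fixed place), same shape and values; 0 = off, at its stop, where it starts (0 to 0.05) and must stay
- toggle6 (a joint): Toggle of another single breaker (number 6 of seven, in no fixed place), same shape and values; 0 = off, at its stop, where it starts (0 to 0.05) and must stay
- toggle7 (a joint): Toggle of another single breaker (number 7 of seven, in no fixed place), same shape and values; 0 = off, at its stop, where it starts (0 to 0.05) and must stay
- screwdriver: Screwdriver about 170 mm long lying on the cover's lower margin (robot side of the row), along the row. Origin near the middle of its length; a bystander
- blanking_plate: Loose white blanking plate 45 x 17.5 x 14 mm lying on the cover's upper margin. Origin: underside; a bystander
- spare_breaker: Spare white breaker lying on its side on the table just right of the board, 85 x 70 x 17.5 mm. Origin: underside; a bystander
- tape_roll: Roll of black insulating tape, 68 mm across, 19 mm high, on the table just left of the board. Origin: underside; a bystander
- mug: Mug 95 mm high, 82 mm across, on the right of the table. Origin: underside; a bystander
- multimeter: Black multimeter 155 x 78 x 41 mm lying on the left of the table. Origin: underside; a bystander
- spirit_level: Aluminium spirit level 230 x 20 x 42 mm standing on edge on the right of the table. Origin: underside; a bystander

How it is judged:
By the outcome, as a careful person would: the job done as asked, in the order asked, and still so for the second after the job is handed in, with the robot touching nothing.
It also fails if it takes over 45 s, if anything falls off the work surface, if the arm or the gripper's body presses on something with over 40 N, if the wrist force passes 120 N, or if a joint passes its speed limit or range.

## Working session

There is one attempt and no reset: what is moved stays moved. The work goes in short steps, Python scripts to look and compute and a tool call to move; the robot and the scene stay as the last step left them, time stands still between calls to the robot, and variables do not carry over. Pictures are saved under pics/ and viewed, at most 10 in all, crops included, and the job is handed in when it is done.

Besides the shell and the picture viewer there is one more tool, called after ">>>" as name(argument=value, ...), one argument or row to a line, values as JSON. arm_command: Moves the arm, as the interface text tells. Its arguments: {"type":"object","properties":{"motion":{"type":"array","items":{"type":"array","items":{"type":"number"}}},"force":{"type":"number"}},"required":["motion"]}

```bash
mkdir -p pics
cat > h.py <<'E'
import numpy as np, cv2
from workcell import manip
from scipy.spatial.transform import Rotation as R
def cam(n,f):
    c=manip.read_camera(n); cv2.imwrite('pics/'+f,c['pixels']); np.savez('pics/'+f[:-4]+'.npz',**c); return c
def ray(c,u,v,z):
    V=np.array(c['view']); Rm=V[:3,:3]; o=-Rm.T@V[:3,3]
    d=Rm.T@np.array([(u-c['cx'])/c['fx'],(v-c['cy'])/c['fy'],1]); return o+d*(z-o[2])/d[2]
def proj(c,p):
    V=np.array(c['view']); q=V[:3,:3]@p+V[:3,3]; return c['fx']*q[0]/q[2]+c['cx'],c['fy']*q[1]/q[2]+c['cy']
E
python3 - <<'E'
from h import *
a=cam('scene','s1.png');b=cam('side','d1.png')
s=manip.state();print(s['time_s'],s['tool_pos'],s['ee_rot'],s['width'],R.from_rotvec(s['ee_rot']).as_matrix().round(3))
for c in(a,b):
  V=np.array(c['view']);print(-V[:3,:3].T@V[:3,3],c['fx'])
E
```

```text
0.1 [ 0.1653578  -0.60207692  0.24911227] [-3.11148115e+00 -4.19133114e-01 -1.28316744e-04] 0.08539961347997488 [[ 0.964  0.265 -0.   ]
 [ 0.265 -0.964  0.002]
 [ 0.    -0.002 -1.   ]]
[1.27412439 0.51696096 1.29644934] 487.2752371116512
[ 0.36130347 -0.76196784  1.00071545] 443.7639739116701
```

View pics/s1.png

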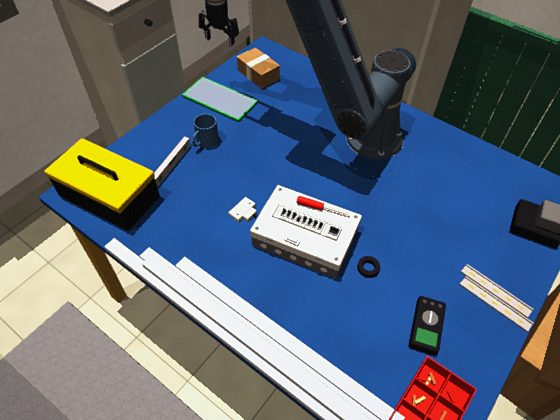

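View pics/d1.png

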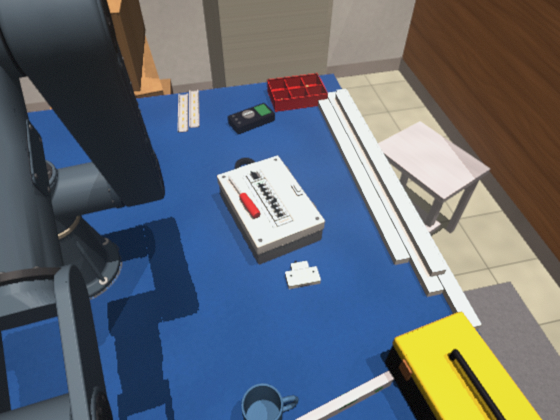

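The scene view shows the board at about (305,228), main switch near (334,230) and screwdriver near (310,203). The side view shows the board at (270,205), with the main switch at the upper left of the row near (255,175). I'll enlarge both.

Run:
```python
from h import *
a=dict(np.load('pics/s1.npz'));b=dict(np.load('pics/d1.npz'))
A=cv2.resize(a['pixels'][175:285,240:370],None,fx=6,fy=5.4,interpolation=cv2.INTER_CUBIC)
B=cv2.resize(b['pixels'][150:260,210:330],None,fx=6,fy=5.4,interpolation=cv2.INTER_CUBIC)
A=cv2.resize(a['pixels'][180:280,245:370],None,fx=6,fy=6,interpolation=cv2.INTER_CUBIC)
B=cv2.resize(b['pixels'][150:250,210:330],None,fx=6,fy=6,interpolation=cv2.INTER_CUBIC)
cv2.imwrite('pics/s1c.png',A);cv2.imwrite('pics/d1c.png',B)
```

```text
(no output)
```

View pics/s1c.png

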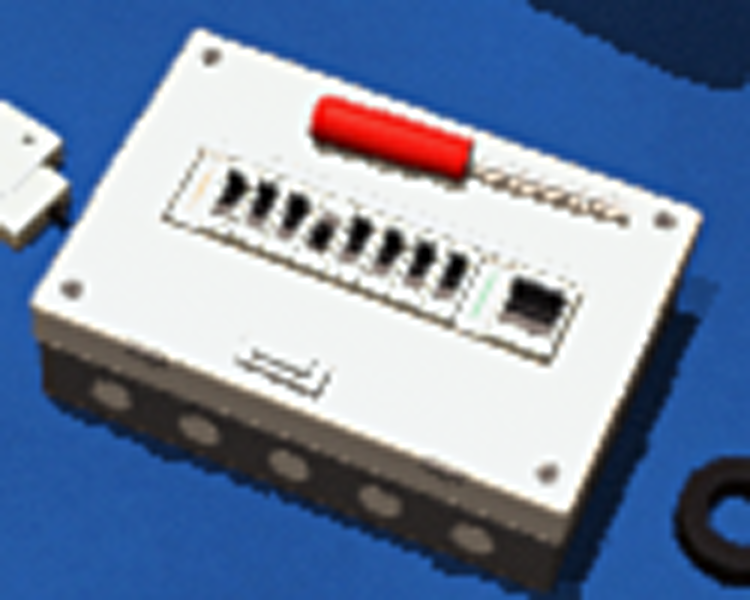

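View pics/d1c.png

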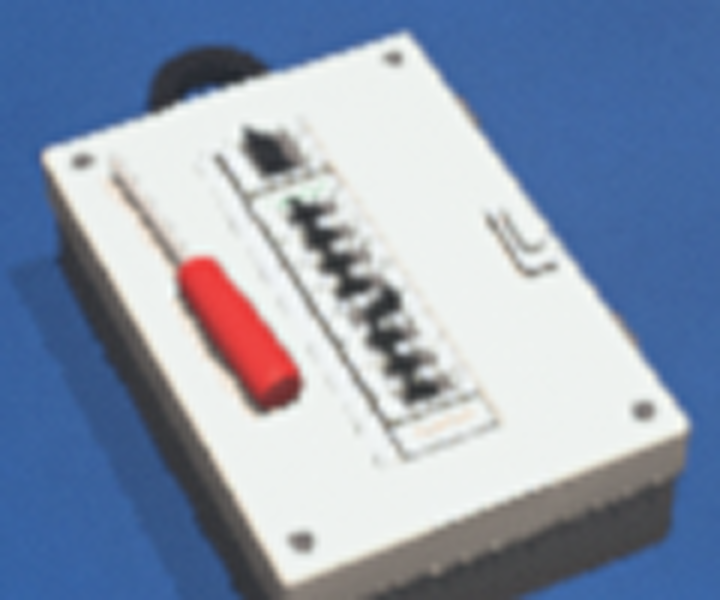

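Seen from the robot, the odd toggle is the 4th breaker from the right (5th from the left). It appears at scene crop (321,235) and side crop (385,297). Next I'll get the board pose from the cover corners in both views.

Run:
```python
from h import *
L=np.array([[-.1,-.145],[-.1,.145],[.1,.145],[.1,-.145]])
cs=dict(s=[(200,30),(703,213),(570,518),(33,302)],d=[(287,588),(45,152),(408,35),(690,430)])
P=[]
for k,f,off in(('s','s1',(245,180)),('d','d1',(210,150))):
  c=dict(np.load(f'pics/{f}.npz'))
  W=np.array([ray(c,u/6+off[0],v/6+off[1],.088)[:2] for u,v in cs[k]])
  print(W.round(4),[np.linalg.norm(W[i]-W[i-1]).round(4) for i in range(4)])
  P.append(W)
  H=W-W.mean(0);th=np.arctan2((L[:,0]*H[:,1]-L[:,1]*H[:,0]).sum(),(L*H).sum());print(k,W.mean(0),th)
  t=(321,225) if k=='s' else (385,297)
  w=ray(c,t[0]/6+off[0],t[1]/6+off[1],.103)[:2]-W.mean(0)
  m=(535,300) if k=='s' else (270,150)
  w2=ray(c,m[0]/6+off[0],m[1]/6+off[1],.1)[:2]-W.mean(0)
  Rm=np.array([[np.cos(th),np.sin(th)],[-np.sin(th),np.cos(th)]]);print('odd,main in board',Rm@w,Rm@w2)
```

```text
[[ 0.4636 -0.0967]
 [ 0.4     0.1824]
 [ 0.5944  0.2287]
 [ 0.6563 -0.0533]] [np.float64(0.1976), np.float64(0.2863), np.float64(0.1998), np.float64(0.2887)]
s [0.52856143 0.0652796 ] 0.22262818140740137
odd,main in board [ 0.0026502  -0.02855474] [-0.00284392  0.08580163]
[[ 0.4685 -0.1056]
 [ 0.4057  0.1766]
 [ 0.5969  0.2196]
 [ 0.66   -0.0606]] [np.float64(0.1968), np.float64(0.289), np.float64(0.1959), np.float64(0.2872)]
d [0.53277381 0.0575002 ] 0.22207456163183417
odd,main in board [ 0.00443312 -0.02518972] [-0.00309627  0.0870745 ]
```

>>> arm_command(
  motion=[
    [280,-130,0,0,0,-0.9,1],
    [280,-130,0,0,0,-0.9,1],
    [280,-130,0,0,0,-0.9,1],
    [280,-130,0,0,0,-0.9,1],
    [280,-130,0,0,0,-0.9,1],
  ],
  force=20,
)

```text
time_s: 0.72
tool_pos: [0.4023, -0.4015, 0.2497]
ee_rot: [-2.616, -1.738, -0.0]
contact_force: [-0.4, -1.1, -0.9]
width: 0.0002
finger_force: 0.0
```

```bash
cat > go.py <<'E'
import sys
from h import *
# usage: x y z(tcp) heading_deg of tool x -> shift in tool axes, turn
t=np.array(list(map(float,sys.argv[1:4])));hd=np.radians(float(sys.argv[4]))
s=manip.state();M=R.from_rotvec(s['ee_rot'])
G=R.from_matrix(np.array([[np.cos(hd),np.sin(hd),0],[np.sin(hd),-np.cos(hd),0],[0,0,-1]]))
print('t',s['time_s'],'pos',s['tool_pos'].round(4),'w',s['width'],'F',np.round(s['contact_force'],1),'q',np.round(s['joint_positions'],2))
print('shift',(M.inv().apply(t-s['tool_pos'])*1e3).round(1),'turn',(M.inv()*G).as_rotvec().round(3))
E
python3 go.py .48 .06 .30 102.7
python3 - <<'E'
from h import *
c=dict(np.load('pics/s1.npz'))
ctr=np.array([.5286,.0653]);th=.2226
for u,v in((235,355),(330,395),(252,347),(310,365)):
  w=ray(c,u/6+245,v/6+180,.095)[:2]-ctr
  print(np.cos(th)*w[0]+np.sin(th)*w[1],-np.sin(th)*w[0]+np.cos(th)*w[1])
E
```

```text
t 0.725 pos [ 0.4023 -0.4015  0.2497] w 0.00020265150051318787 F [-0.4 -1.1 -0.9] q [-0.98  0.45  1.58  0.    1.11 -0.58]
shift [ 455.6 -107.1  -50.1] turn [-0.    -0.001 -0.619]
0.08823340049734073 -0.0370552545702403
0.08963641837988576 0.014689038122732145
0.08031235189632036 -0.03144104495485084
0.07775811062756018 -0.0012255664724022553
```

>>> arm_command(
  motion=[
    [455,-105,-50,0,0,-0.62,1],
    [455,-105,-50,0,0,-0.62,1],
    [455,-105,-50,0,0,-0.62,1],
    [455,-105,-50,0,0,-0.62,1],
    [455,-105,-50,0,0,-0.62,1],
  ],
)

```text
time_s: 1.35
tool_pos: [0.4554, -0.0953, 0.2833]
ee_rot: [-1.968, -2.449, -0.0]
contact_force: [1.2, 0.1, 1.0]
width: -0.0004
finger_force: 0.0
```

```bash
python3 go.py .48 .06 .30 102.7
```

```text
t 1.35 pos [ 0.4554 -0.0953  0.2833] w -0.00039245708198739964 F [1.2 0.1 1. ] q [-0.45  0.27  1.78  0.    1.1  -0.66]
shift [146.4  57.4 -16.6] turn [-0.    -0.    -0.005]
```

>>> arm_command(
  motion=[
    [150,55,-15,0,0,0,1],
    [150,55,-15,0,0,0,1],
    [150,55,-15,0,0,0,1],
    [150,55,-15,0,0,0,1],
    [150,55,-15,0,0,0,1],
  ],
)

```text
time_s: 1.98
tool_pos: [0.4766, 0.0606, 0.2979]
ee_rot: [-1.967, -2.449, 0.001]
contact_force: [0.6, -1.0, -0.5]
width: 0.0004
finger_force: 0.0
```

Run:
```python
from h import *
c=cam('wrist','w1.png');V=np.array(c['view']);s=manip.state()
print(s['time_s'],s['tool_pos'],-V[:3,:3].T@V[:3,3],V[:3,:3].round(2),c['fx'])
print(proj(c,s['tool_pos']-[0,0,.019]))
cv2.imwrite('pics/w1b.png',cv2.resize(c['pixels'],None,fx=1.42,fy=1.42))
```

```text
2.025 [0.47664306 0.06014415 0.29794999] [0.46086374 0.12721829 0.42113628] [[ 0.98  0.22  0.  ]
 [ 0.21 -0.94  0.27]
 [ 0.06 -0.26 -0.96]] 374.61004193116634
(np.float64(281.09952289136424), np.float64(274.30350066888764))
```

View pics/w1b.png

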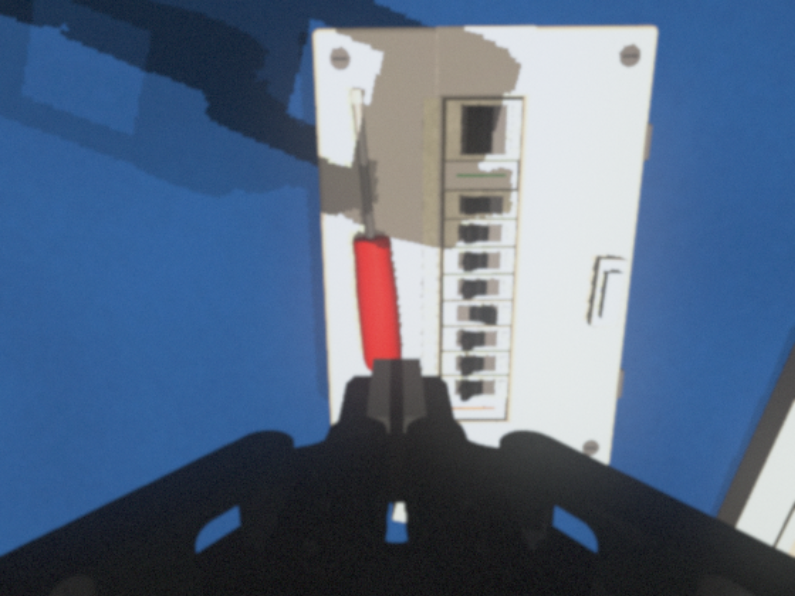

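The wrist view confirms it: main switch face corners are (445,98)–(523,98)–(519,161)–(444,160). The odd toggle is the fifth breaker, in the cell at y 300–326, x 443–511.

Run:
```python
from h import *
c=dict(np.load('pics/w1.npz'));f=lambda u,v,z=.092:ray(c,u*560/795,v*420/596,z)[:2]
m=np.array([f(445,98),f(523,98),f(519,161),f(444,160)]);print('main',m.mean(0),[np.linalg.norm(m[i]-m[i-1]).round(4) for i in range(4)])
b=np.array([f(443,301),f(514,301),f(513,327),f(443,326)]);print('brk',b.mean(0),[np.linalg.norm(b[i]-b[i-1]).round(4) for i in range(4)])
e=np.array([f(442,420),f(507,419)]).mean(0);t=np.array([f(445,98),f(523,98)]).mean(0);d=t-e
print('row',np.linalg.norm(d),np.degrees(np.arctan2(d[1],d[0])))
u=d/np.linalg.norm(d);ctr=(t+e)/2;print('ctr',ctr,'main',ctr+u*.0875,'b5',ctr-u*.02625)
```

```text
main [0.50928012 0.14659242] [np.float64(0.0351), np.float64(0.0454), np.float64(0.0356), np.float64(0.0451)]
brk [0.53600177 0.03536484] [np.float64(0.0171), np.float64(0.0458), np.float64(0.0177), np.float64(0.0458)]
row 0.20846416854534533 103.20507350082184
ctr [0.52924175 0.06236344] main [0.5092535  0.14754983] b5 [0.53523822 0.03680753]
```

```bash
python3 go.py .5095 .147 .137 102.9
```

```text
t 2.025 pos [0.4766 0.0601 0.2979] w -0.00014566611816287204 F [ 0.2  0.1 -1. ] q [-0.11  0.27  1.72 -0.    1.15 -0.32]
shift [ 77.8  50.9 160.9] turn [-0.001  0.    -0.009]
```

>>> arm_command(
  motion=[
    [40,25,30,0,0,-0.01,1],
    [78,51,80,0,0,-0.01,1],
    [78,51,120,0,0,-0.01,1],
    [78,51,150,0,0,-0.01,1],
    [78,51,161,0,0,-0.01,1],
  ],
)

```text
time_s: 2.65
tool_pos: [0.509, 0.1467, 0.1353]
ee_rot: [-1.956, -2.454, 0.005]
contact_force: [-0.8, -0.1, -0.4]
width: -0.0002
finger_force: 0.0
```

```bash
python3 go.py .5095 .147 .137 102.9
python3 - <<'E'
from h import *
a=cam('scene','s2.png');b=cam('side','d2.png')
k=lambda c,p:cv2.resize(c['pixels'][p[1]:p[1]+100,p[0]:p[0]+100],None,fx=4,fy=4,interpolation=cv2.INTER_CUBIC)
A=k(a,(290,150));B=k(b,(205,130));cv2.imwrite('pics/c2.png',np.hstack([A,B]))
E
```

```text
t 2.65 pos [0.509  0.1467 0.1353] w -0.0002051101563856669 F [-0.8 -0.1 -0.4] q [ 0.07  0.57  1.77 -0.    0.8  -0.16]
shift [ 0.2  0.5 -1.7] turn [-0.004 -0.    -0.   ]
```

View pics/c2.png

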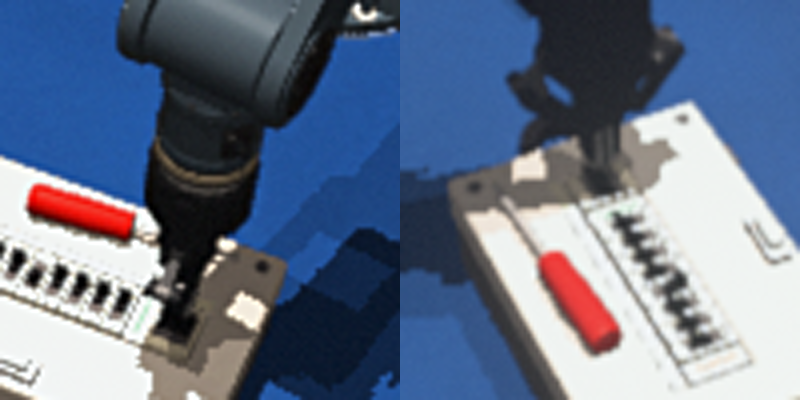

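The fingertips stand right over the main switch (crop (180,305) in scene, (603,180) in side), with no contact force. I'll hold here for more than 2 s.

>>> arm_command(
  motion=[
    [0,0,0,0,0,0,1],
    [0,0,0,0,0,0,1],
    [0,0,0,0,0,0,1],
    [0,0,0,0,0,0,1],
    [0,0,0,0,0,0,1],
  ],
)

```text
time_s: 3.38
tool_pos: [0.51, 0.1482, 0.1375]
ee_rot: [1.955, 2.459, 0.0]
contact_force: [-0.7, 0.9, -0.3]
width: -0.0002
finger_force: 0.0
```

>>> arm_command(
  motion=[
    [0,0,0,0,0,0,1],
    [0,0,0,0,0,0,1],
    [0,0,0,0,0,0,1],
    [0,0,0,0,0,0,1],
    [0,0,0,0,0,0,1],
  ],
)

```text
time_s: 4.0
tool_pos: [0.5099, 0.1481, 0.1373]
ee_rot: [-1.956, -2.459, 0.0]
contact_force: [0.5, 0.6, 0.4]
width: 0.0001
finger_force: 0.0
```

>>> arm_command(
  motion=[
    [0,0,0,0,0,0,1],
    [0,0,0,0,0,0,1],
    [0,0,0,0,0,0,1],
    [0,0,0,0,0,0,1],
    [0,0,0,0,0,0,1],
  ],
)

```text
time_s: 4.62
tool_pos: [0.5099, 0.1482, 0.1373]
ee_rot: [1.955, 2.459, 0.0]
contact_force: [0.0, 0.1, 0.4]
width: -0.0001
finger_force: 0.0
```

>>> arm_command(
  motion=[
    [0,0,0,0,0,0,1],
    [0,0,0,0,0,0,1],
    [0,0,0,0,0,0,1],
    [0,0,0,0,0,0,1],
    [0,0,0,0,0,0,1],
  ],
)

```text
time_s: 5.25
tool_pos: [0.5099, 0.1481, 0.1373]
ee_rot: [-1.956, -2.459, 0.0]
contact_force: [-0.1, -0.4, 0.5]
width: 0.0
finger_force: 0.0
```

```bash
python3 go.py .536 .036 .136 103
```

```text
t 5.25 pos [0.5099 0.1481 0.1373] w 3.5070972509376694e-05 F [-0.1 -0.4  0.5] q [ 0.07  0.57  1.77 -0.    0.8  -0.15]
shift [-115.1    0.2    1.3] turn [-0.  0.  0.]
```

>>> arm_command(
  motion=[
    [-10,0,-20,0,0,0,1],
    [-60,0,-25,0,0,0,1],
    [-110,0,-20,0,0,0,1],
    [-115,0,-5,0,0,0,1],
    [-115,0,1,0,0,0,1],
  ],
)

```text
time_s: 5.88
tool_pos: [0.5348, 0.0361, 0.1352]
ee_rot: [-1.956, -2.456, 0.002]
contact_force: [-0.6, 0.1, 0.5]
width: 0.0003
finger_force: 0.0
```

>>> arm_command(
  motion=[
    [0,0,0,0,0,0,1],
    [0,0,0,0,0,0,1],
    [0,0,0,0,0,0,1],
    [0,0,0,0,0,0,1],
    [0,0,0,0,0,0,1],
  ],
)

```text
time_s: 6.5
tool_pos: [0.5359, 0.0362, 0.1365]
ee_rot: [1.955, 2.459, 0.0]
contact_force: [0.0, -0.3, -0.2]
width: -0.0
finger_force: 0.0
```

```bash
python3 go.py .536 .036 .136 103
python3 - <<'E'
from h import *
a=cam('scene','s3.png');c=cam('wrist','w3.png')
A=cv2.resize(a['pixels'][170:245,270:345],None,fx=5.6,fy=5.6,interpolation=cv2.INTER_CUBIC)
B=cv2.resize(c['pixels'][70:370,140:420],None,fx=1.33,fy=1.4)
cv2.imwrite('pics/c3.png',np.hstack([A,B])[:,:800])
E
```

```text
t 6.5 pos [0.5359 0.0362 0.1365] w -5.65534347288347e-07 F [ 0.  -0.3 -0.2] q [-0.14  0.58  1.76 -0.    0.81 -0.37]
shift [-0.3  0.1  0.5] turn [0. 0. 0.]
```

View pics/c3.png

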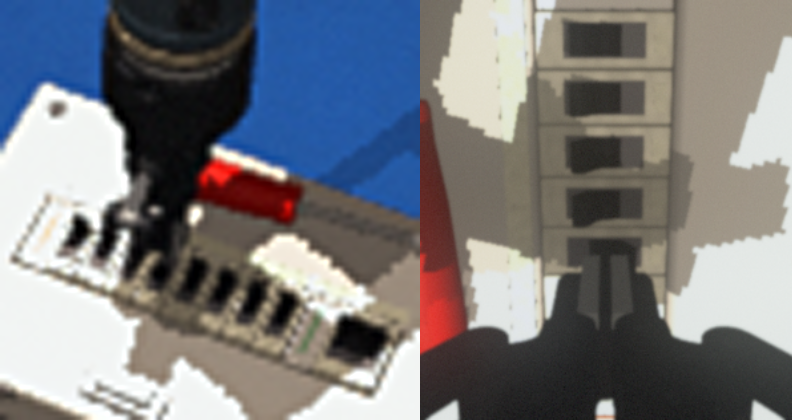

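The fingertips are over the row in the scene view. In the wrist crop the cells have divider lines at y 10, 69, 125, 177, 228 and 275. I'll check those numerically against the target.

Run:
```python
from h import *
c=dict(np.load('pics/w3.npz'))
u=np.array([np.cos(np.radians(103)),np.sin(np.radians(103))]);b5=np.array([.536,.036])
for y in (10,69,125,177,228,275):
  l=ray(c,(540-420)/1.33+140,y/1.4+70,.092)[:2];r=ray(c,(672-420)/1.33+140,y/1.4+70,.092)[:2]
  m=(l+r)/2-b5;print(y,'along row',(m@u).round(4),'x off',(m@[u[1],-u[0]]).round(4),np.linalg.norm(l-r).round(4))
print(proj(c,np.r_[b5,.117]))
```

```text
10 along row 0.0788 x off -0.0006 0.042
69 along row 0.0614 x off -0.0006 0.0433
125 along row 0.0439 x off -0.0006 0.0445
177 along row 0.0267 x off -0.0006 0.0458
228 along row 0.0089 x off -0.0005 0.047
275 along row -0.0084 x off -0.0005 0.0483
(np.float64(281.37861033410064), np.float64(273.3225059126387))
```

>>> arm_command(
  motion=[
    [0,0,0,0,0,0,1],
    [0,0,0,0,0,0,1],
    [0,0,0,0,0,0,1],
    [0,0,0,0,0,0,1],
    [0,0,0,0,0,0,1],
  ],
)

```text
time_s: 7.22
tool_pos: [0.5358, 0.0361, 0.1363]
ee_rot: [-1.956, -2.459, 0.0]
contact_force: [0.5, -0.2, -0.1]
width: 0.0001
finger_force: 0.0
```

>>> arm_command(
  motion=[
    [0,0,0,0,0,0,1],
    [0,0,0,0,0,0,1],
    [0,0,0,0,0,0,1],
    [0,0,0,0,0,0,1],
    [0,0,0,0,0,0,1],
  ],
)

```text
time_s: 7.85
tool_pos: [0.5358, 0.0361, 0.1363]
ee_rot: [1.956, 2.459, 0.0]
contact_force: [-0.3, 0.4, -0.1]
width: 0.0004
finger_force: 0.0
```

>>> arm_command(
  motion=[
    [0,0,0,0,0,0,1],
    [0,0,0,0,0,0,1],
    [0,0,0,0,0,0,1],
    [0,0,0,0,0,0,1],
    [0,0,0,0,0,0,1],
  ],
)

```text
time_s: 8.48
tool_pos: [0.5358, 0.0361, 0.1363]
ee_rot: [1.955, 2.459, 0.0]
contact_force: [-0.7, 0.4, -0.0]
width: 0.0002
finger_force: 0.0
```

>>> arm_command(
  motion=[
    [0,5,-3,0,0,0,1],
    [0,20,-3,0,0,0,1],
    [0,34,-3,0,0,0,1],
    [0,34,-2,0,0,0,1],
    [0,34,0,0,0,0,1],
  ],
)

```text
time_s: 9.1
tool_pos: [0.5686, 0.0439, 0.1359]
ee_rot: [-1.955, -2.458, 0.001]
contact_force: [-0.2, 0.1, 0.7]
width: 0.0004
finger_force: 0.0
```

>>> arm_command(
  motion=[
    [0,0,5,0,0,0,1],
    [0,0,10,0,0,0,1],
    [0,0,15,0,0,0,1],
    [0,0,19,0,0,0,1],
    [0,0,19,0,0,0,1],
  ],
)

```text
time_s: 9.72
tool_pos: [0.5687, 0.0438, 0.1168]
ee_rot: [-1.955, -2.458, 0.001]
contact_force: [1.1, -0.1, 0.2]
width: 0.0001
finger_force: 0.0
```

```bash
python3 go.py .536 .036 .117 103
```

```text
t 9.725 pos [0.5687 0.0438 0.1168] w 0.000145422744996224 F [ 1.1 -0.1  0.2] q [-0.12  0.64  1.68 -0.    0.82 -0.35]
shift [ -0.2 -33.6  -0.1] turn [-0.001 -0.     0.   ]
```

>>> arm_command(
  motion=[
    [0,-4,0,0,0,0,1],
    [0,-8,0,0,0,0,1],
    [0,-12,0,0,0,0,1],
    [0,-16,0,0,0,0,1],
    [0,-20,0,0,0,0,1],
  ],
)

```text
time_s: 10.35
tool_pos: [0.5514, 0.0395, 0.118]
ee_rot: [1.954, 2.455, 0.006]
contact_force: [4.4, 2.9, 3.4]
width: 0.0002
finger_force: 2.5
```

>>> arm_command(
  motion=[
    [0,-1,0,0,0,0,1],
    [0,-2,0,0,0,0,1],
    [0,-3,0,0,0,0,1],
    [0,-4,0,0,0,0,1],
    [0,-5,0,0,0,0,1],
  ],
)

```text
time_s: 10.98
tool_pos: [0.5456, 0.0379, 0.118]
ee_rot: [1.954, 2.457, 0.002]
contact_force: [3.5, 0.9, 6.1]
width: 0.0
finger_force: 4.2
```

>>> arm_command(
  motion=[
    [0,-1,0,0,0,0,1],
    [0,-2,0,0,0,0,1],
    [0,-3,0,0,0,0,1],
    [0,-4,0,0,0,0,1],
    [0,-4,0,0,0,0,1],
  ],
)

```text
time_s: 11.6
tool_pos: [0.5399, 0.0371, 0.1171]
ee_rot: [-1.955, -2.458, 0.002]
contact_force: [1.6, -0.9, 3.8]
width: 0.0001
finger_force: 1.6
```

>>> arm_command(
  motion=[
    [0,-1,0,0,0,0,1],
    [0,-1,0,0,0,0,1],
    [0,-2,0,0,0,0,1],
    [0,-2,0,0,0,0,1],
    [0,-2,0,0,0,0,1],
  ],
)

```text
time_s: 12.22
tool_pos: [0.5385, 0.0369, 0.117]
ee_rot: [-1.955, -2.458, 0.0]
contact_force: [2.0, -0.1, 0.7]
width: 0.0002
finger_force: 0.9
```

Still moving lightly, so I'll continue slowly to the stop.

>>> arm_command(
  motion=[
    [0,-1,0,0,0,0,1],
    [0,-1,0,0,0,0,1],
    [0,-2,0,0,0,0,1],
    [0,-2,0,0,0,0,1],
    [0,-2,0,0,0,0,1],
  ],
)

```text
time_s: 12.85
tool_pos: [0.5375, 0.0365, 0.1175]
ee_rot: [1.955, 2.458, 0.002]
contact_force: [5.0, 1.4, 0.3]
width: 0.0001
finger_force: 2.1
```

>>> arm_command(
  motion=[
    [0,-1,0,0,0,0,1],
    [0,-1,0,0,0,0,1],
    [0,-2,0,0,0,0,1],
    [0,-2,0,0,0,0,1],
    [0,-2,0,0,0,0,1],
  ],
)

```text
time_s: 13.48
tool_pos: [0.5371, 0.036, 0.1179]
ee_rot: [1.954, 2.455, 0.005]
contact_force: [6.2, 1.6, 0.4]
width: -0.0
finger_force: 3.0
```

>>> arm_command(
  motion=[
    [0,-1,0,0,0,0,1],
    [0,-2,0,0,0,0,1],
    [0,-3,0,0,0,0,1],
    [0,-3,0,0,0,0,1],
    [0,-3,0,0,0,0,1],
  ],
)

```text
time_s: 14.1
tool_pos: [0.5364, 0.0353, 0.1185]
ee_rot: [1.952, 2.451, 0.01]
contact_force: [9.4, 3.4, 0.7]
width: 0.0003
finger_force: 4.3
```

>>> arm_command(
  motion=[
    [0,-1,0,0,0,0,1],
    [0,-2,0,0,0,0,1],
    [0,-3,0,0,0,0,1],
    [0,-3,0,0,0,0,1],
    [0,-3,0,0,0,0,1],
  ],
)

```text
time_s: 14.72
tool_pos: [0.5359, 0.0347, 0.1191]
ee_rot: [1.95, 2.447, 0.016]
contact_force: [12.7, 5.9, -0.2]
width: -0.0002
finger_force: 5.9
```

It's against the firm stop at 13 N. Now I'll back off and lift clear.

>>> arm_command(
  motion=[
    [0,8,0,0,0,0,1],
    [0,16,0,0,0,0,1],
    [0,22,0,0,0,0,1],
    [0,24,-10,0,0,0,1],
    [0,24,-40,0,0,0,1],
  ],
)

```text
time_s: 15.35
tool_pos: [0.5506, 0.0401, 0.1564]
ee_rot: [-1.953, -2.455, 0.005]
contact_force: [-0.4, -0.1, 0.8]
width: -0.0
finger_force: 0.0
```

>>> arm_command(
  motion=[
    [0,0,-50,0,0,0,1],
    [-30,-30,-100,0,0,0,1],
    [-80,-70,-140,0,0,0,1],
    [-80,-70,-140,0,0,0,1],
    [-80,-70,-140,0,0,0,1],
  ],
)

```text
time_s: 15.98
tool_pos: [0.5017, -0.0541, 0.2978]
ee_rot: [1.958, 2.456, 0.001]
contact_force: [-0.4, -0.2, -0.4]
width: -0.0002
finger_force: 0.0
```

```bash
python3 go.py .536 .036 .117 103
python3 - <<'E'
from h import *
c=cam('wrist','w4.png');a=cam('scene','s4.png')
A=cv2.resize(a['pixels'][185:255,265:350],None,fx=4.7,fy=4.7,interpolation=cv2.INTER_CUBIC)
B=cv2.resize(c['pixels'][0:329,200:420],None,fx=1.6,fy=1)
B=cv2.resize(c['pixels'],(560,420))[:329,100:500]
cv2.imwrite('pics/c4.png',np.hstack([A,B]))
E
```

```text
t 15.975 pos [ 0.5017 -0.0541  0.2978] w -0.0002123088735581646 F [-0.4 -0.2 -0.4] q [-0.33  0.31  1.67  0.    1.17 -0.55]
shift [ 80.2  53.4 180.8] turn [ 0.001 -0.    -0.002]
```

View pics/c4.png

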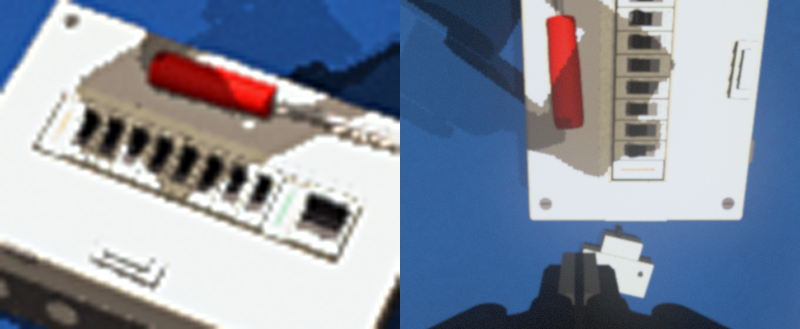

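All eight toggles now lean the same way (scene crop, row (88,128) to (262,188)). The screwdriver, plate and spare breaker are undisturbed.

```bash
python3 -c "
from workcell import manip
print(manip.hand_in())"
```

```text
the job is handed in; nothing more can be done
None
```

The job is handed in: I pointed at the main switch, then at the breaker left on (fifth from the left), each for over two seconds, pushed its toggle to the off stop and drew clear; the last pictures show all eight breaker toggles leaning to off, with no sign of the main switch or the other items being touched.

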